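# Pack the pipe-joint kit into the caddy

## Robot

A 6-joint arm with a two-finger parallel gripper is mounted at the origin on a cart in front of the work surface, level with it; the furniture and walls round the work are solid. World frame = base frame: x ahead of the robot, y to its left, z up, the work surface at z = 0. Lengths are in mm, angles in rad, forces in N, time in s.
With the tool pointing down it reaches from about 275 to 750 mm from the base axis. Payload 10.2 kg.
Tool frame: the origin (TCP) lies between the finger pads; the fingertips stand 22 mm ahead of it and the grasp point (between the pads) lies 3 mm ahead of it (ctrl.nose_length is the distance from the TCP to the fingertips, in mm); y points along the fingers, z is the direction in which the jaws open and shut, and the axes are right-handed (so a half turn about y gives the same grasp; the last joint's range is limited). The gripper opens to 85 mm and grips with 20 to 120 N. Pads are 22 mm wide; open, the fingers measure 114 mm over their backs; the gripper's body (76 mm by 85 mm) begins 54 mm behind the grasp point. The pads swing forward as they close: fully open they stand 13 mm farther back than shut.
Start: joints at [-1.487, 0.313, 1.498, -0, 1.331, -0.223], TCP at [158.542, -500.495, 253.294] pointing down, gripper open.
Joint ranges: [-2.94, 2.94], [-0.97, 2.17], [0.19, 2.56], [-1.23, 4.37], [0.02, 3.11], [-2.88, 2.88]. Speed limits (rad/s): [2.39, 2.39, 3.01, 3.14, 3.14, 3.14].

## Interface

Orientations are given as a unit quaternion [w, x, y, z].
In Python, from rig import ctrl, eyes, models gives the robot as it stands.
- The arm moves only by the shell command python3 -m crank 'ROWS' [FORCE]. ROWS is JSON, a list of rows, each an object with "dp": the shift along the tool's x, y, z in mm, a list of three; "roll": the turn about the tool's y in rad; "gripper": the closure in counts, from 0 (fully open) to 255 (shut). A call has 1 to 10 rows; each row is the pose to reach, as a shift and turn from the pose commanded when the call began, along the tool's axes at that moment; what a row does not reach only later rows make up. A row lasts 1/12 s, in which the tool goes at most 41.7 mm and 7.16 degrees, less where a joint would pass 70% of its speed; a pose out of reach is approached as far as the arm can. A call with a gripper value outside its range is refused whole. The fingers move at their own pace and stop on an object; FORCE is the grip in N (left out, the last holds). Time passes only in rows, so rows that repeat a pose let the fingers close. It gives the time, the measured TCP pose, the force and the opening at its end, in the units of the state.
- ctrl.sense(): the state, without advancing time (a new reading comes with each control period).
- eyes.capture(name): name is "scene" or "top"; returns a dict with "color" (384x512x3 uint8, red, green, blue), "fx", "fy", "cx", "cy" (pixels), "distortion" ([k1, k2, p1, p2, k3] as OpenCV has them; the pictures are not rectified), "R" (3x3) and "t" (3): a world point X has camera coordinates R X + t. Camera axes: x right, y down, z forward; pixel columns grow to the right and rows downward; lengths in mm; the calibration is good to about 2 mm. A picture is of the moment at which its call begins. There is no depth.
- ctrl.finish_job(): hands the job in, once; it reports no verdict.
Trained networks look in a picture, given as the dict that the camera call returned (one of the last four; its "shot" number tells which), for a name from the list of things; names that differ only in an ending like _2 or _b are one class to them, and where a whole thing is asked for, a point or a joint stands for the part that bears it (a point fixed in the world has none). Each returns a list of dicts, best first, with "confidence" (0 to 1); they miss things now and then, are a little off and sometimes report something else, mostly with a low value. They report only what shows in the picture. A call takes as long as a camera call. They do not tell look-alikes from the thing itself.
- models.spot_in(picture, label): "extent" ([centre column, centre row, width, height] in pixels, round what is visible of it).
- models.spot_point(picture, label): "centre" ([column, row] in pixels: a listed point, or the origin of a listed thing).
The state is a dict: "time_s": time; "joints": joint angles; "dq": joint speeds; "tau": joint torques, N m; "eef_pos": TCP position; "ee_rot": TCP orientation; "force": force on the tool from outside, world axes, zero at the start; "wrist_torque": the same for the moment, N m; "grip_width": opening from 0.0 (shut) to 1.0 (fully open).
Only numpy, scipy, OpenCV 4.12 (cv2) and the standard library are available. Lean on these libraries where they do the work, as an engineer would, in place of code of your own. Each camera call takes 0.05 s, during which the arm holds its last target. There are 200 camera calls.

## Task

Pack the pipe-joint kit into the black caddy: stand the larger of the two brass hex nipples in the round nest, the brass union in the hexagonal nest and the brass screw plug in the oblong nest, and lay the brass tee in the square nest, squared up with its sides. Each has to sit flat on the floor of its nest, the same way up as it stood on the table. Leave the smaller nipple, the brass elbow and everything else on the table where they are.

Things in the scene. Friction and masses are not known exactly. Their poses are not given: they have to be found in the camera images.
- nipple_a: The larger brass hex nipple, to be packed: an upright threaded tube 52 mm tall, 36 mm outside diameter, with a hexagon collar at 20 to 32 mm height, 46 mm across corners (along x) and 40 mm across flats (along y), so a grip along y closes on flats. Origin: centre of its underside, z up; it stands upright on the table at the start.
- union_a: The brass union, to be packed: upright, 48 mm tall; a wide nut, 54 mm across at 16 to 34 mm height and nearly round, with narrower hexagon ends about 36 to 40 mm across above and below it. Origin: centre of its underside, z up; it stands upright on the table at the start.
- tee_a: The brass tee, to be packed: lies flat, 45 mm tall, 56 mm (x) by 66 mm (y). Its straight run lies along y, its branch opens toward -x (mouth at x = -28 mm, 46 mm wide); at y = 0 the back of the run is at x = +22 mm, so it is 50 mm wide there for a grip along x. Farthest corner 45 mm from the origin, so lay its run parallel to a side of the nest. Origin: centre of its underside, z up.
- plug_a: The brass screw plug, to be packed: 31 mm tall, standing on its hexagon head (41 mm across corners along x, 35 mm across flats along y), with a closed round threaded end of 33 mm diameter upward. (The plain hexagon cap with a smooth domed top and no thread is not it.) Origin: centre of its underside, z up; it stands upright on the table at the start.
- nipple_b: The smaller brass hex nipple, a look-alike to be left alone: same shape as the larger, 40 mm tall, collar 35 mm across corners. Origin: centre of its underside, z up; it stands upright on the table at the start.
- elbow_a: The brass elbow, a look-alike of the tee to be left alone: a 90 degree bend with two openings, lying flat, 69 x 69 mm, 50 mm tall. Origin: centre of its underside, z up.
- round_nest: The round nest, for the larger nipple: 74 mm inside diameter, 80 mm outside. Shallow open metal nest fixed in the fixed black caddy (224 mm square, rim 16 mm high), two by two with three others, 104 mm pitch, any order. Origin: centre of its underside, 4 mm above the table; x, y along the caddy's sides, z up. Inner floor 3 mm, wall top 12 mm above the origin; walls 3 mm thick.
- hex_nest: The hexagonal nest, for the union: 80 mm inside across flats, 86 mm outside. Shallow open metal nest fixed in the fixed black caddy (224 mm square, rim 16 mm high), two by two with three others, 104 mm pitch, any order. Origin: centre of its underside, 4 mm above the table; x, y along the caddy's sides, z up. Inner floor 3 mm, wall top 12 mm above the origin; walls 3 mm thick.
- square_nest: The square nest, for the tee: 92 x 92 mm inside, 98 mm outside. Shallow open metal nest fixed in the fixed black caddy (224 mm square, rim 16 mm high), two by two with three others, 104 mm pitch, any order. Origin: centre of its underside, 4 mm above the table; x, y along the caddy's sides, z up. Inner floor 3 mm, wall top 12 mm above the origin; walls 3 mm thick.
- oblong_nest: The oblong nest, for the screw plug: 60 mm (its x) by 86 mm (its y) inside, 66 x 92 mm outside. Shallow open metal nest fixed in the fixed black caddy (224 mm square, rim 16 mm high), two by two with three others, 104 mm pitch, any order. Origin: centre of its underside, 4 mm above the table; x, y along the caddy's sides, z up. Inner floor 3 mm, wall top 12 mm above the origin; walls 3 mm thick.
There are look-alikes about, which are no part of the job. Leave any blue look-alike of the round_nest alone.

How it is judged (in metres and radians):
At the end, for the whole second after the job is handed in: Nipple, union, tee, plug within 20, 22, 35, 35 mm of the centres of the round, hexagonal, square, oblong nests, within 3.5 mm of the floors, upright within 7 degrees, tee square with its nest within 17 degrees, released, at rest; smaller nipple and elbow within 25 mm of their start (horizontal distance between nipple_a and round_nest below 0.02 m and z of nipple_a in the frame of round_nest below 0.0065 m and angle between each of nipple_a, union_a, tee_a, plug_a's own z axis and vertical below 0.12 rad and linear speed of each of nipple_a, union_a, tee_a, plug_a below 0.02 m/s and contact force between each of nipple_a, union_a, tee_a, plug_a and the fingers below 0.1 N and horizontal distance between union_a and hex_nest below 0.022 m and z of union_a in the frame of hex_nest below 0.0065 m and horizontal distance between tee_a and square_nest below 0.035 m and z of tee_a in the frame of square_nest below 0.0065 m and horizontal distance between plug_a and oblong_nest below 0.035 m and z of plug_a in the frame of oblong_nest below 0.0065 m and (angle between the x axis of tee_a and the x axis of square_nest, either way round below 0.3 rad or angle between the x axis of tee_a and the y axis of square_nest, either way round below 0.3 rad) and distance of each of nipple_b, elbow_a from where it was at the start of the episode below 0.025 m); the robot touches nothing.
It fails at once if a look-alike (the smaller nipple or the elbow) is moved from its place (distance of any of nipple_b, elbow_a from where it was at the start of the episode above 0.025 m).
It also fails if it takes over 112 s, if anything falls off the work surface, if the arm or the gripper's body presses on something with over 40 N, if the wrist force passes 120 N, or if a joint passes its speed limit or range.

## Working session

There is one attempt and no reset: what is moved stays moved. The work goes in short steps, Python scripts to look and compute and a shell command to move; the robot and the scene stay as the last step left them, time stands still between calls to the robot, and variables do not carry over. Pictures are saved under pics/ and viewed, about 12 in all and at most 16, crops included, and the job is handed in when it is done.

```bash
ls; mkdir -p pics; cat > h.py <<'E'
import numpy as np, cv2
from rig import ctrl, eyes, models
def ray(p,uv,z):
    K=np.array([[p['fx'],0,p['cx']],[0,p['fy'],p['cy']],[0,0,1.]])
    n=cv2.undistortPoints(np.array([[uv]],float),K,np.array(p['distortion'],float))[0,0]
    R=np.array(p['R']);t=np.array(p['t']);c=-R.T@t;d=R.T@np.array([n[0],n[1],1.])
    return c+d*(z-c[2])/d[2]
def save(p,name,crop=None,s=1):
    im=p['color'][:,:,::-1]
    if crop: im=im[crop[1]:crop[3],crop[0]:crop[2]]
    cv2.imwrite('pics/'+name,cv2.resize(im,None,fx=s,fy=s,interpolation=cv2.INTER_CUBIC))
E
python3 - <<'E'
from h import *
s=ctrl.sense();print({k:np.round(s[k],3).tolist() for k in s})
for c in ('top','scene'):
    p=eyes.capture(c);save(p,c+'0.png',s=1.55)
    print(c,np.round(-np.array(p['R']).T@p['t']),p['fx'])
    for l in 'nipple_a union_a tee_a plug_a elbow_a round_nest hex_nest square_nest oblong_nest'.split():
        z=7 if 'nest' in l else 0
        for d in models.spot_point(p,l)[:4]:
            print(l,round(d['confidence'],2),np.round(d['centre']),np.round(ray(p,d['centre'],z))[:2])
E
```

```text
pics
{'time_s': 0.0, 'joints': [-1.487, 0.313, 1.498, 0.0, 1.331, -0.223], 'dq': [-0.0, 0.001, 0.001, 0.001, -0.0, 0.002], 'tau': [0.001, -41.227, -25.975, -0.0, 0.004, -0.0], 'eef_pos': [158.524, -500.258, 252.725], 'ee_rot': [0.108, -0.108, 0.699, -0.698], 'force': [0.831, 0.627, -0.35], 'wrist_torque': [-0.02, -0.012, -0.027], 'grip_width': 1.001}
top [314. -38. 863.] 350.91415383389176
nipple_a 0.73 [377. 166.] [ 582. -330.]
nipple_a 0.69 [334. 169.] [ 568. -219.]
union_a 0.74 [280. 219.] [432. -86.]
tee_a 0.79 [380. 226.] [ 427. -336.]
plug_a 0.54 [333. 220.] [ 436. -218.]
elbow_a 0.97 [284. 168.] [563. -93.]
round_nest 0.75 [180. 200.] [466. 164.]
round_nest 0.6 [233. 195.] [486.  34.]
hex_nest 0.96 [182. 162.] [566. 168.]
square_nest 0.79 [135. 207.] [444. 277.]
square_nest 0.52 [379. 225.] [ 427. -329.]
oblong_nest 0.63 [144. 162.] [563. 267.]
scene [-93. 387. 823.] 429.6291386212771
nipple_a 0.52 [284. 168.] [ 566. -207.]
nipple_a 0.42 [318. 147.] [ 578. -344.]
union_a 0.63 [278. 218.] [435. -78.]
elbow_a 0.94 [247. 189.] [564. -76.]
elbow_a 0.18 [127. 255.] [562. 279.]
round_nest 0.94 [236. 225.] [476.  25.]
round_nest 0.65 [188. 260.] [455. 172.]
hex_nest 0.84 [165. 232.] [561. 174.]
square_nest 0.65 [151. 286.] [448. 274.]
oblong_nest 0.94 [128. 252.] [561. 275.]
oblong_nest 0.63 [281. 215.] [434. -84.]
```

View pics/top0.png

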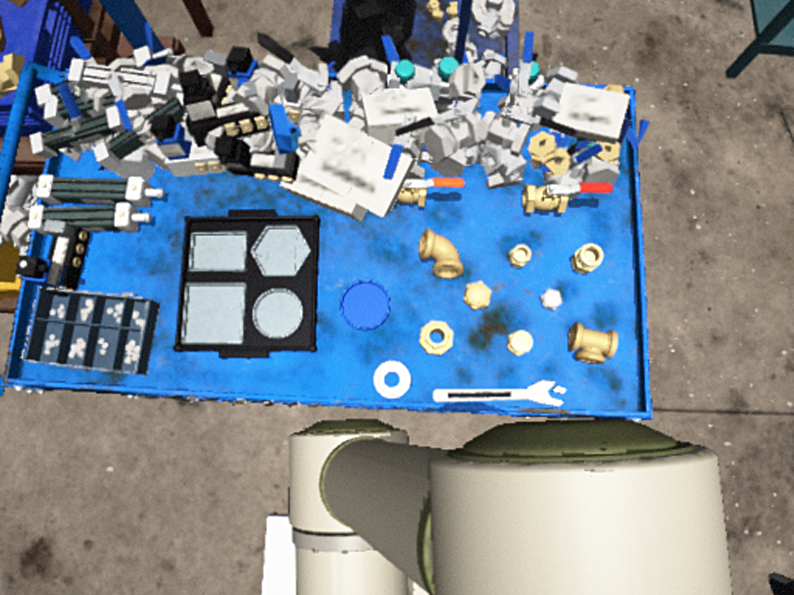

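View pics/scene0.png

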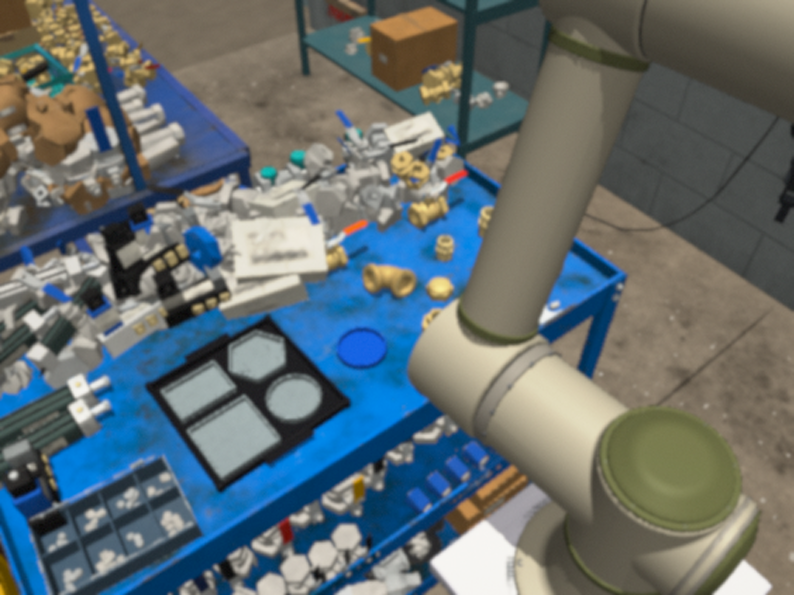

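The top view shows the tee at about (593,342), union (437,337), large nipple (588,258), small nipple (520,255), elbow (440,253), and two plug candidates at (478,294) and (520,342). The caddy is at left with nests oblong and hex above, square and round below. I'll zoom in for the plug identity and the angles.

```bash
python3 - <<'E'
from h import *
p=eyes.capture('top');save(p,'t1.png',(255,145,415,245),5);save(p,'t2.png',(105,130,255,235),4)
E
```

```text
(no output)
```

View pics/t1.png

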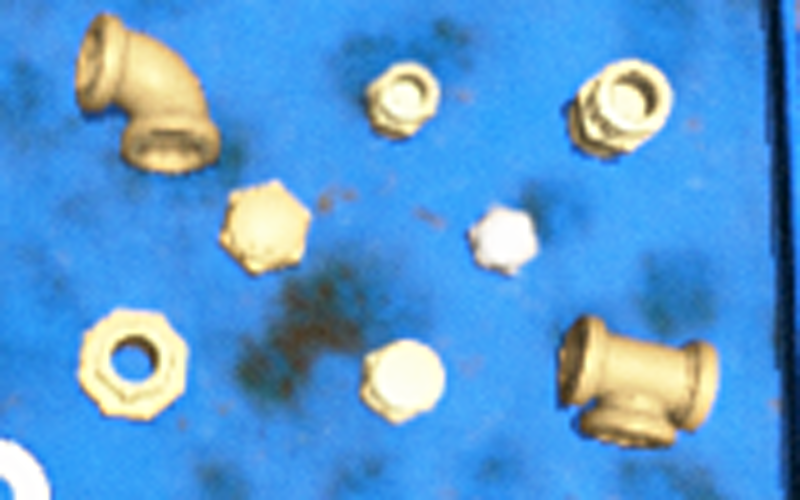

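View pics/t2.png

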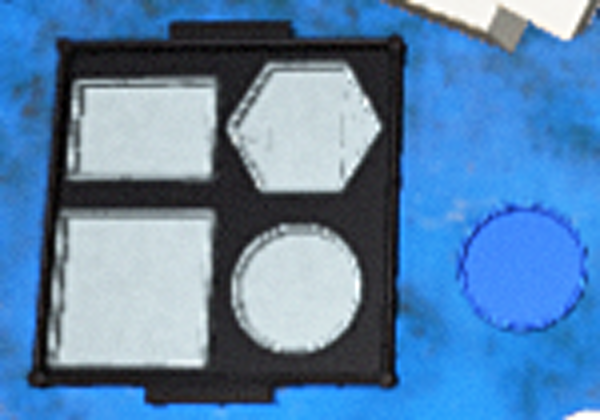

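```bash
python3 - <<'E'
from h import *
from scipy.spatial.transform import Rotation as Ro
p=eyes.capture('top')
a=lambda x,y,z:ray(p,((x+.5)/5+254.5,(y+.5)/5+144.5),z).round(1)[:2]
b=lambda x,y,z:ray(p,((x+.5)/4+104.5,(y+.5)/4+129.5),z).round(1)[:2]
print('nipA top',a(631,97,52),'union hole',a(133,358,48),'nut',a(133,363,25))
print('plug top',a(404,378,31))
L,R=a(584,360,22.5),a(702,386,22.5);print('tee L,R',L,R,'mid',(L+R)/2,'yaw',np.degrees(np.arctan2(-(L-R)[0],(L-R)[1])),'mouth',a(630,425,22.5))
print('nipA collar corners/flats',a(572,122,26),a(605,155,26),a(640,140,26))
C=[b(62,45,16),b(402,45,16),b(393,383,16),b(38,380,16)];print('caddy',C,np.mean(C,0))
for i in range(4):
    d=C[(i+1)%4]-C[i];print(np.linalg.norm(d).round(),np.degrees(np.arctan2(d[1],d[0])).round(1))
print('nests ob,hex,sq,rd',b(147,131,7),b(305,127,7),b(135,289,7),b(299,289,7))
s=ctrl.sense();print(Ro.from_quat(s['ee_rot'],scalar_first=True).as_matrix().round(3))
E
```

```text
nipA top [ 570.2 -322.9] union hole [432.3 -85.7] nut [433.2 -87.1]
plug top [ 431.1 -216.6]
tee L,R [ 445.  -306.5] [ 434.8 -364.5] mid [ 439.9 -335.5] yaw -9.974163685253862 mouth [ 414.3 -328.5]
nipA collar corners/flats [ 563.9 -301.8] [ 547.7 -318. ] [ 556.3 -335.9]
caddy [array([612.7, 334.2]), array([621.7, 113.2]), array([405.5, 101.4]), array([396.1, 320.6])] [509.   217.35]
221.0 -87.7
217.0 -176.9
219.0 92.5
217.0 3.6
nests ob,hex,sq,rd [560.  274.4] [567.  172.4] [457.1 269.8] [462.1 166.3]
[[-0.953  0.     0.302]
 [-0.302 -0.    -0.953]
 [-0.    -1.     0.   ]]
```

```bash
cat > go.py <<'E'
import sys
from h import *
from scipy.spatial.transform import Rotation as Ro
s=ctrl.sense();M=Ro.from_quat(s['ee_rot'],scalar_first=True).as_matrix()
P=np.array(s['eef_pos']);pos=np.array(list(map(float,sys.argv[1:4])))
j=np.degrees(np.arctan2(M[1,2],M[0,2]))
d=float(sys.argv[4])-j;d=(d+90)%180-90
print('t',round(s['time_s'],2),'pos',P.round(1),'jaw',round(j,1),'axis',M[:,1].round(3),'F',np.round(s['force'],1),'w',round(s['grip_width'],3),'j',np.round(s['joints'],2))
print('dp',(M.T@(pos-P)).round(1),'dist',np.linalg.norm(pos-P).round(),'roll',round(-np.radians(d),3))
E
python3 go.py 437 -335 130 -10
```

```text
t 1.1 pos [ 158.6 -500.5  253.3] jaw -72.4 axis [ 0. -0. -1.] F [0.4 0.  0.2] w 0.999 j [-1.49  0.31  1.5   0.    1.33 -0.22]
dp [-315.4  123.3  -73.7] dist 347.0 roll -1.089
```

```bash
python3 -m crank '[{"dp":[-315,123,-74],"roll":-1.09,"gripper":0},{"dp":[-315,123,-74],"roll":-1.09,"gripper":0},{"dp":[-315,123,-74],"roll":-1.09,"gripper":0},{"dp":[-315,123,-74],"roll":-1.09,"gripper":0},{"dp":[-315,123,-74],"roll":-1.09,"gripper":0},{"dp":[-315,123,-74],"roll":-1.09,"gripper":0},{"dp":[-315,123,-74],"roll":-1.09,"gripper":0},{"dp":[-315,123,-74],"roll":-1.09,"gripper":0},{"dp":[-315,123,-74],"roll":-1.09,"gripper":0},{"dp":[-315,123,-74],"roll":-1.09,"gripper":0}]' 60; python3 go.py 437 -335 33 -10
```

```text
time_s: 1.93
eef_pos: [438.2, -332.5, 128.8]
ee_rot: [0.457, -0.457, 0.541, -0.539]
force: [-0.5, -0.3, 1.2]
grip_width: 0.995
t 1.93 pos [ 438.2 -332.5  128.8] jaw -9.5 axis [-0.001  0.002 -1.   ] F [-0.5 -0.3  1.2] w 0.995 j [-0.86  0.49  1.58  0.    1.07 -0.7 ]
dp [ 2.8 95.8 -0.6] dist 96.0 roll 0.008
```

```bash
python3 -m crank '[{"dp":[2,30,0],"roll":0,"gripper":0},{"dp":[2,65,0],"roll":0,"gripper":0},{"dp":[2,95,0],"roll":0,"gripper":0},{"dp":[2,96,0],"roll":0,"gripper":0},{"dp":[2,96,0],"roll":0,"gripper":255},{"dp":[2,96,0],"roll":0,"gripper":255},{"dp":[2,96,0],"roll":0,"gripper":255},{"dp":[2,96,0],"roll":0,"gripper":255},{"dp":[2,96,0],"roll":0,"gripper":255},{"dp":[2,96,0],"roll":0,"gripper":255}]' 60; python3 go.py 437 -335 33 -10; python3 - <<'E'
from h import *
save(eyes.capture('scene'),'g1.png',(230,80,430,230),4)
E
```

```text
time_s: 2.77
eef_pos: [436.5, -337.9, 37.0]
ee_rot: [-0.454, 0.455, -0.54, 0.543]
force: [-4.8, 0.9, 9.2]
grip_width: 0.575
t 2.77 pos [ 436.5 -337.9   37. ] jaw -10.0 axis [ 0.002 -0.003 -1.   ] F [-4.8  0.9  9.2] w 0.575 j [-0.87  0.63  1.64 -0.    0.87 -0.7 ]
dp [-2.9  4.  -0.1] dist 5.0 roll 0.0
```

View pics/g1.png

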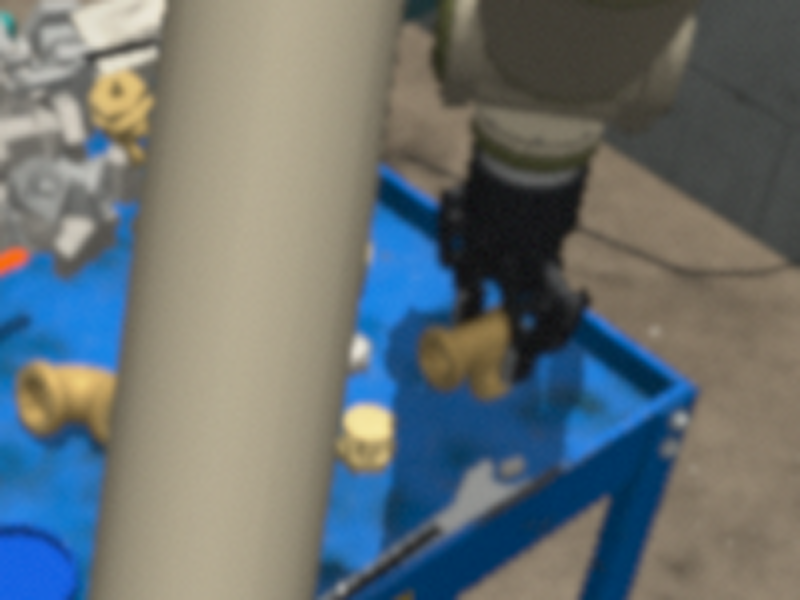

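Gripped at 49 mm width, as expected for the tee. Lift it and carry it over.

```bash
python3 -m crank '[{"dp":[0,-30,0],"roll":0,"gripper":255},{"dp":[0,-65,0],"roll":0,"gripper":255},{"dp":[0,-95,0],"roll":0,"gripper":255},{"dp":[0,-95,0],"roll":0,"gripper":255}]' 60; python3 go.py 453.5 268.6 127 3
```

```text
time_s: 3.15
eef_pos: [438.1, -338.9, 136.6]
ee_rot: [-0.455, 0.455, -0.537, 0.546]
force: [0.6, -1.0, -1.7]
grip_width: 0.57
t 3.15 pos [ 438.1 -338.9  136.6] jaw -10.0 axis [ 0.008 -0.009 -1.   ] F [ 0.6 -1.  -1.7] w 0.57 j [-0.87  0.49  1.57  0.    1.07 -0.7 ]
dp [-601.1    4.   -90.2] dist 608.0 roll -0.226
```

```bash
python3 -m crank '[{"dp":[-600,0,-90],"roll":-0.227,"gripper":255},{"dp":[-600,0,-90],"roll":-0.227,"gripper":255},{"dp":[-600,0,-90],"roll":-0.227,"gripper":255},{"dp":[-600,0,-90],"roll":-0.227,"gripper":255},{"dp":[-600,0,-90],"roll":-0.227,"gripper":255},{"dp":[-600,0,-90],"roll":-0.227,"gripper":255},{"dp":[-600,0,-90],"roll":-0.227,"gripper":255},{"dp":[-600,0,-90],"roll":-0.227,"gripper":255},{"dp":[-600,0,-90],"roll":-0.227,"gripper":255},{"dp":[-600,0,-90],"roll":-0.227,"gripper":255}]'; python3 go.py 453.5 268.6 127 3
```

```text
time_s: 3.98
eef_pos: [446.3, 81.8, 130.0]
ee_rot: [0.513, -0.513, 0.486, -0.487]
force: [-0.1, -0.2, -2.6]
grip_width: 0.575
t 3.98 pos [446.3  81.8 130. ] jaw 3.0 axis [ 0.002 -0.    -1.   ] F [-0.1 -0.2 -2.6] w 0.575 j [-0.08  0.31  1.86  0.    0.97 -0.13]
dp [-186.2    3.    16.9] dist 187.0 roll 0.0
```

```bash
python3 -m crank '[{"dp":[-175,0,17],"roll":0,"gripper":255},{"dp":[-175,0,17],"roll":0,"gripper":255},{"dp":[-175,0,17],"roll":0,"gripper":255},{"dp":[-175,0,17],"roll":0,"gripper":255},{"dp":[-175,0,17],"roll":0,"gripper":255},{"dp":[-175,0,17],"roll":0,"gripper":255},{"dp":[-175,0,17],"roll":0,"gripper":255},{"dp":[-175,0,17],"roll":0,"gripper":255}]'; python3 go.py 453.5 268.6 127 3; python3 - <<'E'
from h import *
save(eyes.capture('top'),'c1.png',(100,120,260,240),4)
E
```

```text
time_s: 4.65
eef_pos: [454.4, 254.4, 129.4]
ee_rot: [-0.513, 0.513, -0.487, 0.487]
force: [0.4, 0.8, -2.6]
grip_width: 0.573
t 4.65 pos [454.4 254.4 129.4] jaw 3.0 axis [ 0. -0. -1.] F [ 0.4  0.8 -2.6] w 0.573 j [ 0.29  0.44  1.67 -0.    1.04  0.23]
dp [-14.2   2.4  -0.1] dist 14.0 roll -0.0
```

View pics/c1.png

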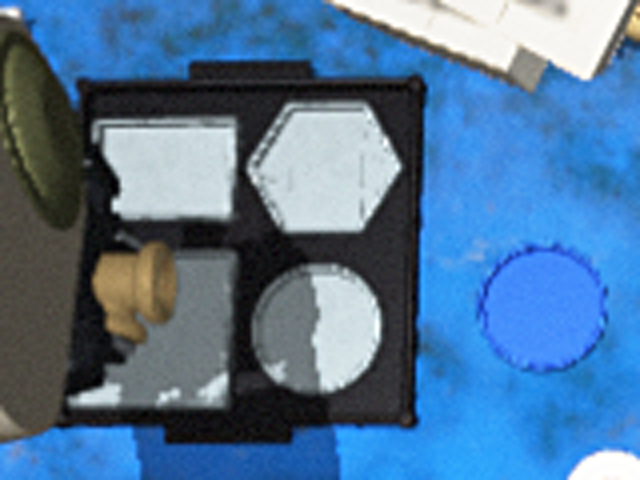

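```bash
python3 -m crank '[{"dp":[-14,10,0],"roll":0,"gripper":255},{"dp":[-14,40,0],"roll":0,"gripper":255},{"dp":[-14,70,0],"roll":0,"gripper":255},{"dp":[-14,80,0],"roll":0,"gripper":255},{"dp":[-14,84,0],"roll":0,"gripper":255},{"dp":[-14,84,0],"roll":0,"gripper":255},{"dp":[-14,84,0],"roll":0,"gripper":255}]'; python3 go.py 453.5 268.6 42 3
```

```text
time_s: 5.28
eef_pos: [454.5, 269.2, 46.6]
ee_rot: [0.514, -0.512, 0.486, -0.487]
force: [-0.0, 0.5, -3.0]
grip_width: 0.573
t 5.28 pos [454.5 269.2  46.6] jaw 3.0 axis [ 0.002  0.001 -1.   ] F [-0.   0.5 -3. ] w 0.573 j [0.31 0.58 1.71 0.   0.86 0.26]
dp [ 0.5  4.6 -1.1] dist 5.0 roll -0.0
```

```bash
python3 -m crank '[{"dp":[0,2,0],"roll":0,"gripper":255},{"dp":[0,3,0],"roll":0,"gripper":255},{"dp":[0,4,0],"roll":0,"gripper":255},{"dp":[0,4,0],"roll":0,"gripper":255}]'; python3 go.py 453.5 268.6 40 3
```

```text
time_s: 5.62
eef_pos: [454.5, 269.5, 43.9]
ee_rot: [0.514, -0.512, 0.486, -0.487]
force: [-5.2, -4.4, 18.2]
grip_width: 0.569
t 5.62 pos [454.5 269.5  43.9] jaw 3.1 axis [ 0.003  0.    -1.   ] F [-5.2 -4.4 18.2] w 0.569 j [ 0.31  0.58  1.71 -0.    0.85  0.26]
dp [ 0.9  3.9 -1.1] dist 4.0 roll 0.001
```

```bash
python3 -m crank '[{"dp":[0,0,0],"roll":0,"gripper":60},{"dp":[0,0,0],"roll":0,"gripper":60},{"dp":[0,0,0],"roll":0,"gripper":60},{"dp":[0,0,0],"roll":0,"gripper":60},{"dp":[0,-20,0],"roll":0,"gripper":60},{"dp":[0,-50,0],"roll":0,"gripper":60},{"dp":[0,-90,0],"roll":0,"gripper":60},{"dp":[0,-90,0],"roll":0,"gripper":60}]'; python3 go.py 433 -86.5 132 3; python3 - <<'E'
from h import *
save(eyes.capture('scene'),'c2.png',(80,180,280,330),4)
E
```

```text
time_s: 6.28
eef_pos: [456.3, 270.4, 137.8]
ee_rot: [0.517, -0.51, 0.485, -0.488]
force: [0.7, 0.2, 1.7]
grip_width: 0.764
t 6.28 pos [456.3 270.4 137.8] jaw 3.0 axis [ 0.011  0.003 -1.   ] F [0.7 0.2 1.7] w 0.764 j [0.31 0.44 1.64 0.   1.05 0.26]
dp [355.2   4.3 -42.3] dist 358.0 roll 0.001
```

View pics/c2.png

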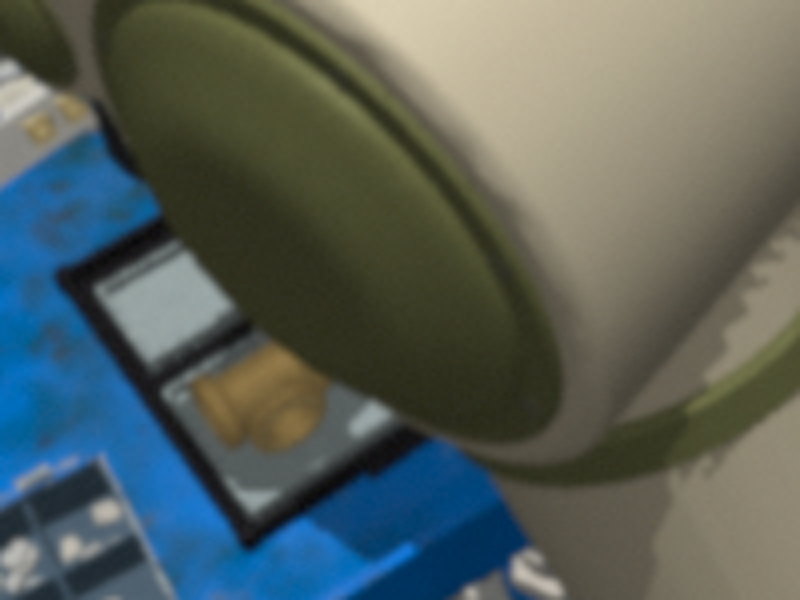

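The tee rests in the square nest with its branch squared towards the robot, at about (265,395). The union is next.

```bash
python3 -m crank '[{"dp":[355,0,-42],"roll":0,"gripper":0},{"dp":[355,0,-42],"roll":0,"gripper":0},{"dp":[355,0,-42],"roll":0,"gripper":0},{"dp":[355,0,-42],"roll":0,"gripper":0},{"dp":[355,0,-42],"roll":0,"gripper":0},{"dp":[355,0,-42],"roll":0,"gripper":0},{"dp":[355,0,-42],"roll":0,"gripper":0},{"dp":[355,0,-42],"roll":0,"gripper":0},{"dp":[355,0,-42],"roll":0,"gripper":0},{"dp":[355,0,-42],"roll":0,"gripper":0}]'; python3 go.py 433 -86.5 35 3
```

```text
time_s: 7.17
eef_pos: [430.0, -91.1, 130.6]
ee_rot: [-0.512, 0.512, -0.488, 0.488]
force: [0.5, 1.1, -0.3]
grip_width: 1.001
t 7.17 pos [430.  -91.1 130.6] jaw 2.8 axis [-0.001 -0.    -1.   ] F [ 0.5  1.1 -0.3] w 1.001 j [-0.48  0.28  1.9  -0.    0.96 -0.52]
dp [-4.5 95.6  3.2] dist 96.0 roll -0.004
```

```bash
python3 -m crank '[{"dp":[0,0,0],"roll":0,"gripper":0},{"dp":[0,0,0],"roll":0,"gripper":0}]'; python3 go.py 433 -86.5 35 3;
```

```text
time_s: 7.33
eef_pos: [430.1, -86.7, 130.7]
ee_rot: [-0.513, 0.513, -0.487, 0.486]
force: [0.4, 0.6, 0.2]
grip_width: 0.997
t 7.33 pos [430.1 -86.7 130.7] jaw 3.0 axis [-0.001  0.001 -1.   ] F [0.4 0.6 0.2] w 0.997 j [-0.47  0.28  1.9   0.    0.96 -0.52]
dp [ 0.  95.7  3. ] dist 96.0 roll 0.001
```

```bash
python3 -m crank '[{"dp":[0,30,3],"roll":0,"gripper":0},{"dp":[0,65,3],"roll":0,"gripper":0},{"dp":[0,96,3],"roll":0,"gripper":0},{"dp":[0,96,3],"roll":0,"gripper":0},{"dp":[0,96,3],"roll":0,"gripper":255},{"dp":[0,96,3],"roll":0,"gripper":255},{"dp":[0,96,3],"roll":0,"gripper":255},{"dp":[0,96,3],"roll":0,"gripper":255},{"dp":[0,96,3],"roll":0,"gripper":255},{"dp":[0,96,3],"roll":0,"gripper":255}]'; python3 go.py 433 -86.5 35 3;python3 -m crank '[{"dp":[0,0,0],"roll":0,"gripper":255},{"dp":[0,-30,0],"roll":0,"gripper":255},{"dp":[0,-65,0],"roll":0,"gripper":255},{"dp":[0,-95,0],"roll":0,"gripper":255},{"dp":[0,-95,0],"roll":0,"gripper":255},{"dp":[0,-95,0],"roll":0,"gripper":255}]'; python3 go.py 565.5 170 130 3
```

```text
time_s: 8.17
eef_pos: [434.2, -87.2, 37.5]
ee_rot: [0.514, -0.513, 0.485, -0.487]
force: [-3.0, 2.7, 9.8]
grip_width: 0.605
t 8.17 pos [434.2 -87.2  37.5] jaw 3.1 axis [ 0.003 -0.001 -1.   ] F [-3.   2.7  9.8] w 0.605 j [-0.46  0.46  1.96  0.    0.72 -0.52]
dp [-0.7  2.5 -1.2] dist 3.0 roll 0.001
time_s: 8.67
eef_pos: [434.2, -87.4, 132.5]
ee_rot: [0.514, -0.513, 0.485, -0.488]
force: [0.2, 0.7, -2.8]
grip_width: 0.604
t 8.67 pos [434.2 -87.4 132.5] jaw 3.1 axis [ 0.005 -0.002 -1.   ] F [ 0.2  0.7 -2.8] w 0.604 j [-0.46  0.28  1.89  0.    0.96 -0.52]
dp [-250.     2.6  144.8] dist 289.0 roll 0.001
```

```bash
python3 -m crank '[{"dp":[-250,0,145],"roll":0,"gripper":255},{"dp":[-250,0,145],"roll":0,"gripper":255},{"dp":[-250,0,145],"roll":0,"gripper":255},{"dp":[-250,0,145],"roll":0,"gripper":255},{"dp":[-250,0,145],"roll":0,"gripper":255},{"dp":[-250,0,145],"roll":0,"gripper":255},{"dp":[-250,0,145],"roll":0,"gripper":255},{"dp":[-250,0,145],"roll":0,"gripper":255},{"dp":[-250,0,145],"roll":0,"gripper":255},{"dp":[-250,0,145],"roll":0,"gripper":255}]';python3 -m crank '[{"dp":[0,0,0],"roll":0,"gripper":255},{"dp":[0,0,0],"roll":0,"gripper":255},{"dp":[0,0,0],"roll":0,"gripper":255}]'; python3 go.py 565.5 170 47 3
python3 - <<'E'
from h import *
save(eyes.capture('top'),'c3.png',(100,120,260,240),4)
E
```

```text
time_s: 9.5
eef_pos: [564.2, 169.8, 129.3]
ee_rot: [-0.512, 0.514, -0.487, 0.486]
force: [-0.6, 0.1, -1.7]
grip_width: 0.609
time_s: 9.75
eef_pos: [564.9, 169.2, 130.4]
ee_rot: [-0.513, 0.513, -0.487, 0.487]
force: [0.4, -0.3, -2.7]
grip_width: 0.609
t 9.75 pos [564.9 169.2 130.4] jaw 3.0 axis [-0. -0. -1.] F [ 0.4 -0.3 -2.7] w 0.609 j [ 0.09  0.57  1.45 -0.    1.12  0.04]
dp [-0.8 83.4  0.7] dist 83.0 roll -0.001
```

View pics/c3.png

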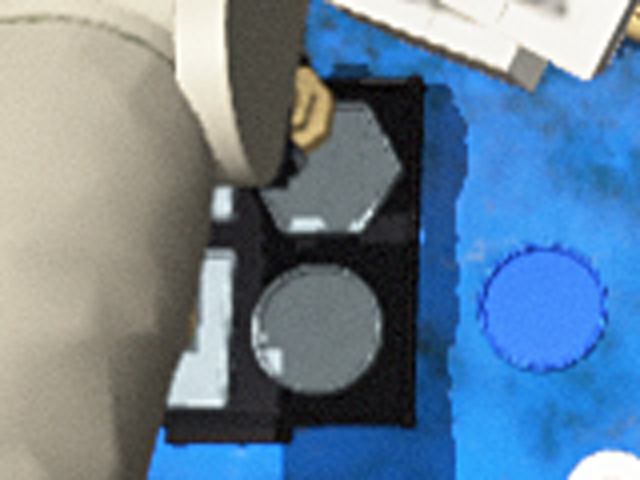

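```bash
python3 -m crank '[{"dp":[0,30,0],"roll":0,"gripper":255},{"dp":[0,65,0],"roll":0,"gripper":255},{"dp":[0,80,0],"roll":0,"gripper":255},{"dp":[0,84,0],"roll":0,"gripper":255},{"dp":[0,86,0],"roll":0,"gripper":255},{"dp":[0,88,0],"roll":0,"gripper":255},{"dp":[0,88,0],"roll":0,"gripper":255}]'; python3 go.py 565.5 170 42 3
```

```text
time_s: 10.38
eef_pos: [564.3, 169.8, 44.6]
ee_rot: [-0.512, 0.514, -0.487, 0.486]
force: [-12.4, -2.5, 16.7]
grip_width: 0.603
t 10.38 pos [564.3 169.8  44.6] jaw 3.0 axis [-0.002 -0.001 -1.   ] F [-12.4  -2.5  16.7] w 0.603 j [ 0.09  0.69  1.51 -0.    0.95  0.04]
dp [-0.2  2.6  1.2] dist 3.0 roll 0.001
```

```bash
python3 -m crank '[{"dp":[0,0,0],"roll":0,"gripper":60},{"dp":[0,0,0],"roll":0,"gripper":60},{"dp":[0,0,0],"roll":0,"gripper":60},{"dp":[0,0,0],"roll":0,"gripper":60},{"dp":[0,-20,0],"roll":0,"gripper":60},{"dp":[0,-50,0],"roll":0,"gripper":60},{"dp":[0,-90,0],"roll":0,"gripper":60},{"dp":[0,-90,0],"roll":0,"gripper":60},{"dp":[0,-90,0],"roll":0,"gripper":60}]'; python3 go.py 570 -323 132 0; python3 - <<'E'
from h import *
from scipy.optimize import differential_evolution as de
p=eyes.capture('top');im=p['color'].astype(int)
K=np.array([[p['fx'],0,p['cx']],[0,p['fy'],p['cy']],[0,0,1.]])
def pr(X): return cv2.projectPoints(np.array(X,float),cv2.Rodrigues(np.array(p['R']))[0],np.array(p['t'],float),K,np.array(p['distortion'],float))[0][:,0]
S=4
def poly(x,y,r,n,yaw,z):
    a=np.radians(yaw)+np.arange(n)*2*np.pi/n
    return pr(np.c_[x+r*np.cos(a),y+r*np.sin(a),a*0+z])
def fit(parts,c0,box):
    u0,v0,u1,v1=box;m=(im[v0:v1,u0:u1,0]>im[v0:v1,u0:u1,2]-10).astype(np.uint8)
    M=cv2.resize(m,None,fx=S,fy=S,interpolation=cv2.INTER_NEAREST)
    def ren(q):
        A=np.zeros_like(M)
        for r,n,za,zb in parts:
            P=np.vstack([poly(q[0],q[1],r,n,q[2],z) for z in (za,zb)])
            h=cv2.convexHull(((P-[u0,v0]+.5)*S).round().astype(np.int32));cv2.fillConvexPoly(A,h,1)
        return A
    r=de(lambda q:float((ren(q)!=M).sum()),[(c0[0]-25,c0[0]+25),(c0[1]-25,c0[1]+25),(0,60)],seed=1,maxiter=60)
    print(r.x.round(1),r.fun/M.sum(),m.sum());return ren(r.x),M
a,m=fit([(18,40,0,52),(23,6,20,32)],(570,-323),(363,150,395,182))
b,n=fit([(20.5,6,0,14),(16.5,40,14,31)],(431,-217),(322,207,350,236))
f=lambda A,M:cv2.resize(np.dstack([A*255,M*0,M*255]),(384,384),interpolation=0)
cv2.imwrite('pics/fit.png',np.hstack([f(a,m),f(b,n)]))
E
```

```text
time_s: 11.13
eef_pos: [566.0, 170.2, 134.4]
ee_rot: [0.514, -0.512, 0.486, -0.488]
force: [0.3, -0.2, 0.2]
grip_width: 0.766
t 11.13 pos [566.  170.2 134.4] jaw 3.0 axis [ 0.005  0.    -1.   ] F [ 0.3 -0.2  0.2] w 0.766 j [0.09 0.57 1.44 0.   1.13 0.04]
dp [492.7   2.2 -22.1] dist 493.0 roll 0.053
[ 571.6 -324.5   13. ] 0.09276315789473684 285
[ 433.4 -219.1   58.8] 0.13488372093023257 215
```

View pics/fit.png

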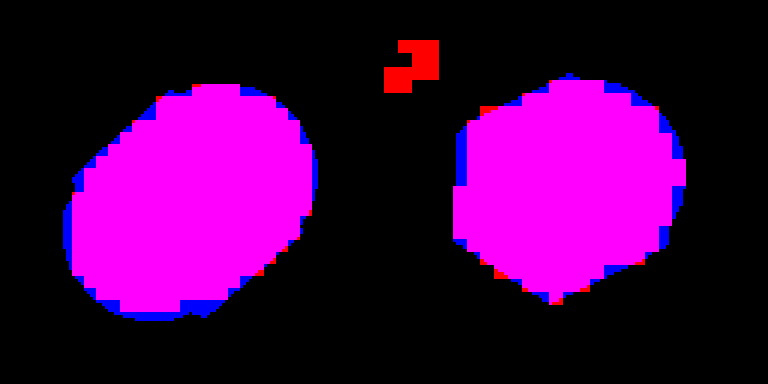

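```bash
python3 -m crank '[{"dp":[493,0,-21],"roll":0.35,"gripper":0},{"dp":[493,0,-21],"roll":0.35,"gripper":0},{"dp":[493,0,-21],"roll":0.35,"gripper":0},{"dp":[493,0,-21],"roll":0.35,"gripper":0},{"dp":[493,0,-21],"roll":0.35,"gripper":0},{"dp":[493,0,-21],"roll":0.35,"gripper":0},{"dp":[493,0,-21],"roll":0.35,"gripper":0},{"dp":[493,0,-21],"roll":0.35,"gripper":0},{"dp":[493,0,-21],"roll":0.35,"gripper":0},{"dp":[493,0,-21],"roll":0.35,"gripper":0}]'; python3 go.py 571 -324 130 -17
```

```text
time_s: 12.02
eef_pos: [568.4, -248.3, 130.7]
ee_rot: [0.42, -0.421, 0.569, -0.568]
force: [0.1, 0.8, -0.3]
grip_width: 1.001
t 12.02 pos [ 568.4 -248.3  130.7] jaw -17.0 axis [-0.002  0.002 -1.   ] F [ 0.1  0.8 -0.3] w 1.001 j [-0.6   0.63  1.34  0.    1.17 -0.3 ]
dp [71.6  0.5 24.6] dist 76.0 roll -0.001
```

```bash
python3 -m crank '[{"dp":[71,0,25],"roll":0,"gripper":0},{"dp":[71,0,25],"roll":0,"gripper":0},{"dp":[71,0,25],"roll":0,"gripper":0},{"dp":[71,0,25],"roll":0,"gripper":0},{"dp":[71,0,25],"roll":0,"gripper":0}]'; python3 go.py 571 -324 38 -17
```

```text
time_s: 12.43
eef_pos: [572.1, -320.9, 130.8]
ee_rot: [0.42, -0.421, 0.569, -0.568]
force: [0.1, 0.9, -0.1]
grip_width: 0.999
t 12.43 pos [ 572.1 -320.9  130.8] jaw -17.0 axis [-0.002  0.002 -1.   ] F [ 0.1  0.9 -0.1] w 0.999 j [-0.69  0.71  1.21  0.    1.23 -0.39]
dp [ 3.4 92.8  0.1] dist 93.0 roll -0.0
```

```bash
python3 -m crank '[{"dp":[3,30,0],"roll":0,"gripper":0},{"dp":[3,65,0],"roll":0,"gripper":0},{"dp":[3,93,0],"roll":0,"gripper":0},{"dp":[3,93,0],"roll":0,"gripper":0},{"dp":[3,93,0],"roll":0,"gripper":255},{"dp":[3,93,0],"roll":0,"gripper":255},{"dp":[3,93,0],"roll":0,"gripper":255},{"dp":[3,93,0],"roll":0,"gripper":255},{"dp":[3,93,0],"roll":0,"gripper":255},{"dp":[3,93,0],"roll":0,"gripper":255}]'; python3 -m crank '[{"dp":[0,0,0],"roll":0,"gripper":255},{"dp":[0,0,0],"roll":0,"gripper":255}]'; python3 go.py 571 -324 38 -17;python3 -m crank '[{"dp":[0,-30,0],"roll":0,"gripper":255},{"dp":[0,-65,0],"roll":0,"gripper":255},{"dp":[0,-95,0],"roll":0,"gripper":255},{"dp":[0,-95,0],"roll":0,"gripper":255},{"dp":[0,-95,0],"roll":0,"gripper":255}]'; python3 go.py 461.7 165 130 -17
python3 - <<'E'
from h import *
save(eyes.capture('scene'),'c4.png',(280,60,400,180),5)
E
```

```text
time_s: 13.27
eef_pos: [572.4, -325.0, 41.7]
ee_rot: [-0.421, 0.42, -0.567, 0.57]
force: [-1.0, 1.7, 6.8]
grip_width: 0.446
time_s: 13.43
eef_pos: [572.4, -325.1, 41.7]
ee_rot: [-0.421, 0.42, -0.567, 0.57]
force: [-1.3, 0.8, 6.9]
grip_width: 0.441
t 13.43 pos [ 572.4 -325.1   41.7] jaw -17.0 axis [ 0.003 -0.002 -1.   ] F [-1.3  0.8  6.9] w 0.441 j [-0.69  0.81  1.27  0.    1.06 -0.4 ]
dp [-0.6  3.7 -1.7] dist 4.0 roll -0.0
time_s: 13.85
eef_pos: [572.2, -325.0, 136.8]
ee_rot: [-0.421, 0.42, -0.567, 0.57]
force: [-0.3, -0.3, -1.8]
grip_width: 0.446
t 13.85 pos [ 572.2 -325.   136.8] jaw -17.0 axis [ 0.003 -0.003 -1.   ] F [-0.3 -0.3 -1.8] w 0.446 j [-0.69  0.7   1.2   0.    1.23 -0.4 ]
dp [-436.2    5.  -249. ] dist 502.0 roll -0.0
```

View pics/c4.png

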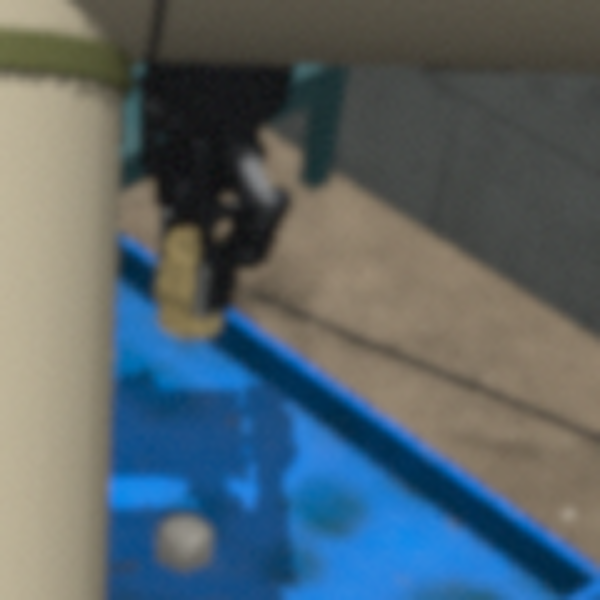

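The nipple hangs upright in the grip at about (185,280). Carry it to the round nest.

```bash
python3 -m crank '[{"dp":[-436,0,-249],"roll":0,"gripper":255},{"dp":[-436,0,-249],"roll":0,"gripper":255},{"dp":[-436,0,-249],"roll":0,"gripper":255},{"dp":[-436,0,-249],"roll":0,"gripper":255},{"dp":[-436,0,-249],"roll":0,"gripper":255},{"dp":[-436,0,-249],"roll":0,"gripper":255},{"dp":[-436,0,-249],"roll":0,"gripper":255},{"dp":[-436,0,-249],"roll":0,"gripper":255},{"dp":[-436,0,-249],"roll":0,"gripper":255},{"dp":[-436,0,-249],"roll":0,"gripper":255}]'; python3 go.py 461.7 165 130 -17
```

```text
time_s: 14.73
eef_pos: [478.3, 83.7, 133.2]
ee_rot: [0.42, -0.421, 0.569, -0.568]
force: [0.8, 0.1, -1.4]
grip_width: 0.444
t 14.73 pos [478.3  83.7 133.2] jaw -17.0 axis [-0.002  0.    -1.   ] F [ 0.8  0.1 -1.4] w 0.444 j [-0.07  0.36  1.77  0.    1.01  0.23]
dp [-72.9   3.3 -39.7] dist 83.0 roll -0.001
```

```bash
python3 -m crank '[{"dp":[-72,0,-39],"roll":0,"gripper":255},{"dp":[-72,0,-39],"roll":0,"gripper":255},{"dp":[-72,0,-39],"roll":0,"gripper":255},{"dp":[-72,0,-39],"roll":0,"gripper":255},{"dp":[-72,0,-39],"roll":0,"gripper":255},{"dp":[-72,30,-39],"roll":0,"gripper":255},{"dp":[-72,60,-39],"roll":0,"gripper":255},{"dp":[-72,75,-39],"roll":0,"gripper":255},{"dp":[-72,75,-39],"roll":0,"gripper":255}]'; python3 go.py 461.7 165 47 -17
```

```text
time_s: 15.48
eef_pos: [462.0, 160.5, 56.1]
ee_rot: [0.418, -0.422, 0.57, -0.568]
force: [-1.6, -1.0, -2.2]
grip_width: 0.447
t 15.48 pos [462.  160.5  56.1] jaw -17.2 axis [-0.007 -0.001 -1.   ] F [-1.6 -1.  -2.2] w 0.447 j [ 0.09  0.5   1.81 -0.    0.84  0.39]
dp [-4.2  9.1 -1.6] dist 10.0 roll -0.003
```

Contact is expected near 48.7 mm.

```bash
python3 -m crank '[{"dp":[-4,4,-1],"roll":0,"gripper":255},{"dp":[-4,7,-1],"roll":0,"gripper":255},{"dp":[-4,9,-1],"roll":0,"gripper":255},{"dp":[-4,10,-1],"roll":0,"gripper":255},{"dp":[-4,10,-1],"roll":0,"gripper":255}]'; python3 go.py 461.7 165 47 -17
```

```text
time_s: 15.9
eef_pos: [464.1, 166.2, 49.7]
ee_rot: [-0.421, 0.42, -0.568, 0.569]
force: [0.1, 0.0, -2.3]
grip_width: 0.44
t 15.9 pos [464.1 166.2  49.7] jaw -17.0 axis [ 0.001  0.    -1.   ] F [ 0.1  0.  -2.3] w 0.44 j [ 0.11  0.51  1.81 -0.    0.82  0.4 ]
dp [ 1.9  2.7 -2. ] dist 4.0 roll -0.0
```

```bash
python3 -m crank '[{"dp":[0,2,-2],"roll":0,"gripper":255},{"dp":[0,3,-2],"roll":0,"gripper":255},{"dp":[0,3,-2],"roll":0,"gripper":255}]'; python3 go.py 461.7 165 47 -17; python3 -m crank '[{"dp":[0,0,0],"roll":0,"gripper":90},{"dp":[0,0,0],"roll":0,"gripper":90},{"dp":[0,0,0],"roll":0,"gripper":90},{"dp":[0,0,0],"roll":0,"gripper":90},{"dp":[0,-20,0],"roll":0,"gripper":90},{"dp":[0,-50,0],"roll":0,"gripper":90},{"dp":[0,-85,0],"roll":0,"gripper":90},{"dp":[0,-85,0],"roll":0,"gripper":90},{"dp":[0,-85,0],"roll":0,"gripper":90}]'; python3 go.py 432.5 -218.5 130 -30
```

```text
time_s: 16.15
eef_pos: [463.3, 166.7, 48.6]
ee_rot: [-0.422, 0.42, -0.567, 0.569]
force: [-4.5, -4.1, 20.5]
grip_width: 0.442
t 16.15 pos [463.3 166.7  48.6] jaw -17.0 axis [ 0.004 -0.    -1.   ] F [-4.5 -4.1 20.5] w 0.442 j [ 0.11  0.51  1.82 -0.    0.81  0.4 ]
dp [ 2.1  1.6 -1. ] dist 3.0 roll 0.0
time_s: 16.9
eef_pos: [462.6, 167.0, 132.5]
ee_rot: [-0.422, 0.42, -0.568, 0.569]
force: [-1.0, -0.5, -1.7]
grip_width: 0.644
t 16.9 pos [462.6 167.  132.5] jaw -17.0 axis [ 0.003  0.    -1.   ] F [-1.  -0.5 -1.7] w 0.644 j [ 0.11  0.38  1.75 -0.    1.01  0.4 ]
dp [377.4   2.3  84. ] dist 387.0 roll 0.227
```

```bash
python3 -m crank '[{"dp":[0,0,0],"roll":0,"gripper":90},{"dp":[0,0,0],"roll":0,"gripper":90}]'; python3 - <<'E'
from h import *
a=eyes.capture('top')['color'][110:260,90:290];b=eyes.capture('scene')['color'][150:300,100:300]
cv2.imwrite('pics/c5.png',cv2.resize(np.hstack([a,b])[:,:,::-1],None,fx=2,fy=2,interpolation=2))
E
```

```text
time_s: 17.07
eef_pos: [461.3, 166.8, 130.0]
ee_rot: [0.42, -0.421, 0.569, -0.568]
force: [1.0, -0.6, -0.8]
grip_width: 0.646
```

View pics/c5.png

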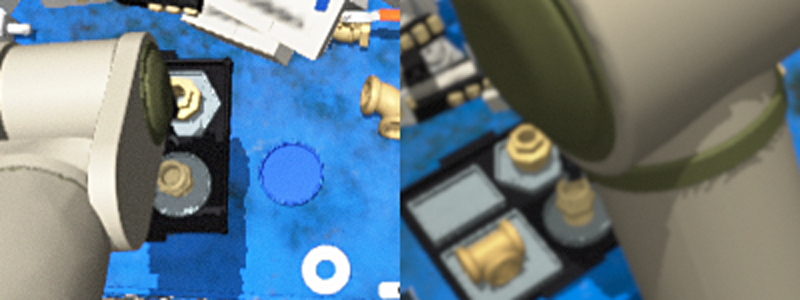

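Tee, union and nipple stand in their nests (right half: tee (485,250), union (527,150), nipple (575,205)). The plug is next.

```bash
python3 -m crank '[{"dp":[377,0,84],"roll":1.27,"gripper":0},{"dp":[377,0,84],"roll":1.27,"gripper":0},{"dp":[377,0,84],"roll":1.27,"gripper":0},{"dp":[377,0,84],"roll":1.27,"gripper":0},{"dp":[377,0,84],"roll":1.27,"gripper":0},{"dp":[377,0,84],"roll":1.27,"gripper":0},{"dp":[377,0,84],"roll":1.27,"gripper":0},{"dp":[377,0,84],"roll":1.27,"gripper":0},{"dp":[377,0,84],"roll":1.27,"gripper":0},{"dp":[377,0,84],"roll":1.27,"gripper":0}]'; python3 -m crank '[{"dp":[0,0,0],"roll":0,"gripper":0},{"dp":[0,0,0],"roll":0,"gripper":0}]';  python3 go.py 432.5 -218.5 30 90
```

```text
time_s: 18.0
eef_pos: [431.2, -223.1, 130.7]
ee_rot: [-0.005, 0.005, -0.707, 0.707]
force: [1.1, 1.5, -0.4]
grip_width: 0.999
time_s: 18.17
eef_pos: [431.5, -218.1, 130.5]
ee_rot: [0.008, -0.009, 0.708, -0.707]
force: [-0.7, -0.1, -0.8]
grip_width: 0.999
t 18.17 pos [ 431.5 -218.1  130.5] jaw -88.6 axis [-0.001  0.001 -1.   ] F [-0.7 -0.1 -0.8] w 0.999 j [-0.71  0.36  1.78  0.    1.    0.83]
dp [ -1.1 100.5   0.5] dist 101.0 roll 0.025
```

```bash
python3 -m crank '[{"dp":[-1,30,0],"roll":0.02,"gripper":0},{"dp":[-1,65,0],"roll":0.02,"gripper":0},{"dp":[-1,95,0],"roll":0.02,"gripper":0},{"dp":[-1,100,0],"roll":0.02,"gripper":0},{"dp":[-1,100,0],"roll":0.02,"gripper":255},{"dp":[-1,100,0],"roll":0.02,"gripper":255},{"dp":[-1,100,0],"roll":0.02,"gripper":255},{"dp":[-1,100,0],"roll":0.02,"gripper":255},{"dp":[-1,100,0],"roll":0.02,"gripper":255},{"dp":[-1,100,0],"roll":0.02,"gripper":255}]'; python3 -m crank '[{"dp":[0,0,0],"roll":0,"gripper":255},{"dp":[0,0,0],"roll":0,"gripper":255}]'; python3 -m crank '[{"dp":[0,-30,0],"roll":0,"gripper":255},{"dp":[0,-65,0],"roll":0,"gripper":255},{"dp":[0,-105,0],"roll":0,"gripper":255},{"dp":[0,-105,0],"roll":0,"gripper":255},{"dp":[0,-105,0],"roll":0,"gripper":255}]'; python3 go.py 560.3 274 130 93
```

```text
time_s: 19.0
eef_pos: [433.7, -218.5, 33.1]
ee_rot: [-0.002, 0.001, -0.707, 0.708]
force: [-1.4, 2.7, 11.2]
grip_width: 0.364
time_s: 19.17
eef_pos: [433.7, -218.5, 33.1]
ee_rot: [-0.002, 0.001, -0.707, 0.708]
force: [-1.8, 2.4, 11.9]
grip_width: 0.37
time_s: 19.58
eef_pos: [433.7, -218.8, 138.6]
ee_rot: [-0.003, 0.0, -0.706, 0.708]
force: [-1.1, -0.2, -1.7]
grip_width: 0.36
t 19.58 pos [ 433.7 -218.8  138.6] jaw -89.8 axis [ 0.004 -0.003 -1.   ] F [-1.1 -0.2 -1.7] w 0.36 j [-0.71  0.35  1.77  0.    1.02  0.86]
dp [-128.6    7.4 -492.3] dist 509.0 roll -0.048
```

```bash
python3 -m crank '[{"dp":[-128,0,-492],"roll":-0.048,"gripper":255},{"dp":[-128,0,-492],"roll":-0.048,"gripper":255},{"dp":[-128,0,-492],"roll":-0.048,"gripper":255},{"dp":[-128,0,-492],"roll":-0.048,"gripper":255},{"dp":[-128,0,-492],"roll":-0.048,"gripper":255},{"dp":[-128,0,-492],"roll":-0.048,"gripper":255},{"dp":[-128,0,-492],"roll":-0.048,"gripper":255},{"dp":[-128,0,-492],"roll":-0.048,"gripper":255},{"dp":[-128,0,-492],"roll":-0.048,"gripper":255},{"dp":[-128,0,-492],"roll":-0.048,"gripper":255}]'; python3 go.py 560.3 274 130 93
```

```text
time_s: 20.42
eef_pos: [535.8, 187.6, 135.2]
ee_rot: [-0.018, 0.019, -0.707, 0.707]
force: [-0.1, -0.6, -0.9]
grip_width: 0.362
t 20.42 pos [535.8 187.6 135.2] jaw -87.0 axis [-0.002 -0.    -1.   ] F [-0.1 -0.6 -0.9] w 0.362 j [ 0.13  0.52  1.52 -0.    1.11  1.65]
dp [-29.    5.1 -85. ] dist 90.0 roll -0.0
```

```bash
python3 -m crank '[{"dp":[-28,0,-84],"roll":0,"gripper":255},{"dp":[-28,0,-84],"roll":0,"gripper":255},{"dp":[-28,0,-84],"roll":0,"gripper":255},{"dp":[-28,0,-84],"roll":0,"gripper":255},{"dp":[-28,0,-84],"roll":0,"gripper":255},{"dp":[-28,30,-84],"roll":0,"gripper":255},{"dp":[-28,60,-84],"roll":0,"gripper":255},{"dp":[-28,85,-84],"roll":0,"gripper":255},{"dp":[-28,85,-84],"roll":0,"gripper":255},{"dp":[-28,85,-84],"roll":0,"gripper":255}]'; python3 go.py 560.3 274 40 93
```

```text
time_s: 21.25
eef_pos: [559.6, 269.3, 50.9]
ee_rot: [-0.017, 0.019, -0.707, 0.707]
force: [0.4, -0.6, 0.4]
grip_width: 0.364
t 21.25 pos [559.6 269.3  50.9] jaw -87.1 axis [-0.002 -0.001 -1.   ] F [ 0.4 -0.6  0.4] w 0.364 j [ 0.26  0.73  1.39 -0.    1.02  1.78]
dp [-1.  10.9 -4.7] dist 12.0 roll -0.002
```

```bash
python3 -m crank '[{"dp":[-1,4,-5],"roll":0,"gripper":255},{"dp":[-1,8,-5],"roll":0,"gripper":255},{"dp":[-1,10,-5],"roll":0,"gripper":255},{"dp":[-1,12,-5],"roll":0,"gripper":255},{"dp":[-1,12,-5],"roll":0,"gripper":255},{"dp":[-1,12,-5],"roll":0,"gripper":255}]'; python3 go.py 560.3 274 40 93
```

```text
time_s: 21.75
eef_pos: [560.9, 275.9, 40.2]
ee_rot: [0.019, -0.018, 0.707, -0.707]
force: [-2.4, -0.2, 4.6]
grip_width: 0.363
t 21.75 pos [560.9 275.9  40.2] jaw -87.0 axis [ 0.001  0.    -1.   ] F [-2.4 -0.2  4.6] w 0.363 j [0.27 0.75 1.39 0.   1.   1.79]
dp [0.7 0.2 1.9] dist 2.0 roll -0.0
```

```bash
python3 -m crank '[{"dp":[0,0,0],"roll":0,"gripper":110},{"dp":[0,0,0],"roll":0,"gripper":110},{"dp":[0,0,0],"roll":0,"gripper":110},{"dp":[0,0,0],"roll":0,"gripper":110},{"dp":[0,-20,0],"roll":0,"gripper":110},{"dp":[0,-50,0],"roll":0,"gripper":110},{"dp":[0,-90,0],"roll":0,"gripper":110},{"dp":[0,-130,0],"roll":0,"gripper":110},{"dp":[0,-130,0],"roll":0,"gripper":110}]'; python3 go.py 400 -100 170 93
```

```text
time_s: 22.5
eef_pos: [563.4, 276.7, 177.7]
ee_rot: [0.023, -0.014, 0.708, -0.706]
force: [1.5, 0.5, 1.0]
grip_width: 0.566
t 22.5 pos [563.4 276.7 177.7] jaw -87.0 axis [ 0.013  0.004 -1.   ] F [1.5 0.5 1. ] w 0.566 j [ 0.27  0.59  1.28 -0.    1.26  1.79]
dp [182.8   4.3 367.7] dist 411.0 roll -0.0
```

```bash
python3 -m crank '[{"dp":[183,0,368],"roll":0,"gripper":110},{"dp":[183,0,368],"roll":0,"gripper":110},{"dp":[183,0,368],"roll":0,"gripper":110},{"dp":[183,0,368],"roll":0,"gripper":110},{"dp":[183,0,368],"roll":0,"gripper":110},{"dp":[183,0,368],"roll":0,"gripper":110},{"dp":[183,0,368],"roll":0,"gripper":110},{"dp":[183,0,368],"roll":0,"gripper":110},{"dp":[183,0,368],"roll":0,"gripper":110},{"dp":[183,0,368],"roll":0,"gripper":110}]'; python3 -m crank '[{"dp":[0,0,0],"roll":0,"gripper":110},{"dp":[0,0,0],"roll":0,"gripper":110},{"dp":[0,0,0],"roll":0,"gripper":110},{"dp":[0,0,0],"roll":0,"gripper":110}]'; python3 - <<'E'
from h import *
p=eyes.capture('top');q=eyes.capture('scene')
a=p['color'][120:240,100:260];b=q['color'][200:320,100:260]
cv2.imwrite('pics/c6.png',cv2.resize(np.hstack([a,b])[:,:,::-1],None,fx=2.5,fy=2.5,interpolation=2))
for l in 'nipple_a union_a tee_a plug_a'.split():
    for d in models.spot_point(p,l)[:3]: print(l,round(d['confidence'],2),np.round(ray(p,d['centre'],7))[:2])
E
```

```text
time_s: 23.33
eef_pos: [395.7, -103.0, 169.3]
ee_rot: [-0.018, 0.018, -0.707, 0.707]
force: [1.0, -0.1, -0.4]
grip_width: 0.568
time_s: 23.67
eef_pos: [397.3, -100.2, 169.2]
ee_rot: [0.019, -0.019, 0.707, -0.707]
force: [0.1, 0.9, 0.6]
grip_width: 0.57
nipple_a 0.82 [476. 166.]
nipple_a 0.56 [ 569. -224.]
union_a 0.65 [569. 166.]
tee_a 0.79 [455. 267.]
plug_a 0.54 [564. 274.]
```

View pics/c6.png

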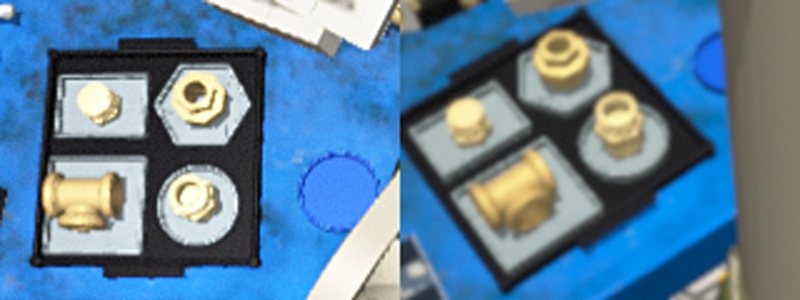

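```bash
python3 -c "
from rig import ctrl
print(ctrl.finish_job())"
```

```text
the job is handed in; nothing more can be done
None
```

I packed all four brass pieces and handed the job in at about 24 s of the 112 s allowed. `finish_job` reports no verdict, so the result rests on my own checks.

**Placing:** The larger nipple went in the round nest, the union in the hexagonal, the tee in the square and the screw plug in the oblong. Each was lowered until it touched the floor, about 7 mm higher than where it was gripped on the table, then released. In the last top and scene pictures all four stand level inside their nests, and the tee is squared up with its sides.

**Positions:** In the last top picture, the network put the tee, union and plug 2 to 6 mm from my estimates of the nest centres.

**Disagreement:** For the nipple it read (476, 166), about 14 mm from the nest centre at (462, 165). I put this down to the network, which read about 11 mm too far in the same direction for that nipple before the pick. The tool was at (463, 167) when it let the nipple go.

**Look-alikes:** I never touched the smaller nipple or the elbow. The final network reading for the nipple matches its start. I did not re-measure the elbow, but the arm went nowhere near it at table height.

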